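# Walk a battery block into its tray

### The arm

A 6-joint arm with a two-finger parallel gripper is mounted at the origin on a cart in front of the work surface, level with it; the furniture and walls round the work are solid. World frame = base frame: x ahead of the robot, y to its left, z up, the work surface at z = 0. Lengths are in m, angles in rad, forces in N, time in s.
With the tool pointing down it reaches from about 0.425 to 0.95 m from the base axis. Payload 3.5 kg.
Tool frame: the origin (TCP) lies at the very end of the fingers, on their centre line; the grasp point (between the pads) lies ctrl.tcp_to_grasp behind it (ctrl.tcp_to_grasp is the distance from the TCP to the grasp point, in m); z points along the fingers, y is the line along which they close (so a half turn about z gives the same grasp; the last joint's range is limited). The gripper opens to 85 mm and grips with 20 to 120 N. Pads are 22 mm wide; open, the fingers measure 114 mm over their backs; the gripper's body (76 mm by 85 mm) begins 54 mm behind the grasp point. The pads swing forward as they close: fully open they stand 13 mm farther back than shut.
Start: joints at [-1.381, 0.286, 1.577, -0, 1.279, -0.15], TCP at [0.225, -0.636, 0.231] pointing down, gripper open.
Joint ranges: [-2.77, 2.77], [-0.9, 2.22], [0.21, 2.48], [-1.53, 4.67], [0.24, 2.81], [-2.84, 2.84]. Speed limits (rad/s): [2.79, 2.79, 3.14, 3.14, 3.14, 3.14].

### API

Orientations are given as a unit quaternion [x, y, z, w].
In Python, from plant import ctrl gives the robot as it stands.
- The arm moves only by the shell command python3 -m inch 'ROWS' [FORCE]. ROWS is JSON, a list of rows, each an object with "slide": the shift along the tool's x, y, z in cm, a list of three; "turn": the turn about the tool's z in rad; "grip": the finger opening in cm, from 0 to 8.54. A call has 1 to 20 rows; each row is the pose to reach, as a shift and turn from the pose commanded when the call began, along the tool's axes at that moment; what a row does not reach only later rows make up. A row lasts 1/10 s, in which the tool goes at most 50 mm and 8.59 degrees, less where a joint would pass 70% of its speed; a pose out of reach is approached as far as the arm can. A call with a gripper value outside its range is refused whole. The fingers move at their own pace and stop on an object; FORCE is the grip in N (left out, the last holds). Time passes only in rows, so rows that repeat a pose let the fingers close. It gives the time, the measured TCP pose, the force, the opening and the grip force at its end, in the units of the state.
- ctrl.get_state(): the state, without advancing time (a new reading comes with each control period).
- ctrl.read_camera(name): name is "side" or "top"; returns (picture, depth): 480x640x3 uint8, red, green, blue; 480x640 float32, m along the optical axis (not along the pixel's ray), 0 where there is no reading.
- ctrl.camera_info(name): a dict with "K" (3x3 intrinsics, pixels), "camera_from_world" (4x4, takes a point from world to camera coordinates). Camera axes: x right, y down, z forward; pixel columns grow to the right and rows downward; lengths in m; the calibration is good to about 2 mm. A picture is of the moment at which its call begins. camera_info takes no time and is no camera call.
- ctrl.sign_off(): hands the job in; it is judged then, once.
The state is a dict: "time": time; "qpos": joint angles; "dq": joint speeds; "joint_efforts": joint torques, N m; "eef_pos": TCP position; "tcp_rot": TCP orientation; "contact_force": force on the tool from outside, world axes, zero at the start; "wrist_torque": the same for the moment, N m; "opening": opening from 0.0 (shut) to 1.0 (fully open); "finger_force": force on a finger pad.
Only numpy, scipy, OpenCV 4.12 (cv2) and the standard library are available. Lean on these libraries where they do the work, as an engineer would, in place of code of your own. Each camera call takes 0.05 s, during which the arm holds its last target. There are 200 camera calls.

### The job

Walk the heavy battery forward along its tray by pushing the two rear corners in turn, left corner first, so that it swings clearly (some ten degrees) past straight to the right, then as much to the left, and keep pushing until its front ledge is tucked under the yellow lip and its rear edge has dropped down so that it sits flat in the pocket. Do not lift or tip it over, keep off the orange socket in the middle of its rear face, push gently and ease it home without ramming it against the lip, and leave the things beside the tray alone.

Things in the scene. Friction and masses are not known exactly. Their poses are not given: they have to be found in the camera images.
- battery: Blue block with grey lid, 98 mm deep (its x), 150 wide (y), 60 high, 1.0 to 1.8 kg, too wide to grasp. Origin: centre of the case's underside; x points ahead to the lip, y left, z up. Starts flat on the deck, square or with its left rear corner hanging back. Slides and turns by friction, mostly 3 to 10 N at a corner. Terminals on the lid 9 mm high, 28 mm ahead of centre.
- battery_left (a point): Middle of the free patch at the battery's left rear corner, on its flat rear face (x = -49 mm, toward the robot), 58 mm left of centre, 20 mm above its underside; push it about this low, for near the deck edge a high push binds. The rear face is free to push from 22 to 75 mm either side of centre.
- battery_right (a point): The same at the right rear corner, 58 mm right of centre.
- ledge (a point): Middle of the tip of the battery's hold-down ledge, 61 mm ahead of its origin, at the underside. The ledge sticks out 12 mm at the foot of the front face and is 8 mm high and 140 mm wide.
- tray: Fixed metal tray, 226 mm wide (y), from x = -200 to +72 mm. Origin: at bench height under the pocket's middle; x points ahead to the lip, y left. Rear deck, top 11 mm above the bench, from x = -200 to -57.5 mm; then the pocket, floor 3 mm above the bench, from x = -57.5 to +57.5 and y = -97 to +97 mm; its side rims are level with the deck.
- seat (a point): Where the battery's origin lies when home, on the pocket floor at tray x = -6 mm; play 2.5 mm fore and aft, 22 mm sideways. Once its middle is past the deck edge the battery noses down about 6 degrees into the pocket; pushed on, its rear edge drops 8 mm off the deck edge and it lies flat.
- tray_diagonal (a point): Reference mark at the pocket's middle, fixed to the tray, its x axis turned 45 degrees left of the tray's. The angle between it and the battery's x axis is 45 degrees when the battery is straight, more when turned right (clockwise from above), less when turned left.
- socket: Delicate orange socket fixed on the battery's rear face: 44 mm wide, 12 mm proud (to x = -61 mm in the battery's frame), from 17 to 43 mm above its underside, centred on y = 0. Origin: as the battery's. Not to be touched with more than a graze.
- lip: Yellow hold-down lip across the far end of the tray, fixed. Origin: as the tray's. Stop wall at tray x = +57.5 mm; the lip overhangs it toward the robot to x = +48.5 mm, underside 15 mm and top 21 mm above the bench.
- carton: Bystander: small brown cardboard box, 90 x 60 x 32 mm, standing left of the tray. Origin: centre of its underside.
- oil_bottle: Bystander: white plastic oil bottle with red nozzle, 40 mm across, 114 mm high, right of the tray. Origin: centre of its underside.
- tape: Bystander: roll of blue tape, 64 mm across, 18 mm high, left of the tray. Origin: centre of its underside.

How it is judged:
By the outcome, as a careful person would: the job done as asked, in the order asked, and still so for the second after the job is handed in, with the robot touching nothing.
It also fails if it takes over 72 s, if anything falls off the work surface, if the arm or the gripper's body presses on something with over 40 N, if the wrist force passes 120 N, or if a joint passes its speed limit or range.

## Working session

There is one attempt and no reset: what is moved stays moved. The work goes in short steps, Python scripts to look and compute and a shell command to move; the robot and the scene stay as the last step left them, time stands still between calls to the robot, and variables do not carry over. Pictures are saved under pics/ and viewed, at most 10 in all, crops included, and the job is handed in when it is done.

```bash
mkdir -p pics; ls; python3 - <<'E'
from plant import ctrl
import cv2,numpy as np
s=ctrl.get_state();print({k:np.round(v,3).tolist() for k,v in s.items()},ctrl.tcp_to_grasp)
for n in("top","side"):
    im,d=ctrl.read_camera(n);cv2.imwrite(f"pics/{n}0.png",im[:,:,::-1]);np.save(f"pics/{n}0.npy",d)
    i=ctrl.camera_info(n);print(n,np.round(i["K"],1).tolist(),np.round(i["camera_from_world"],3).tolist())
E
```

```text
pics
{'time': 0.0, 'qpos': [-1.381, 0.287, 1.578, -0.0, 1.279, -0.15], 'dq': [0.001, 0.0, -0.002, -0.001, 0.0, -0.001], 'joint_efforts': [-0.001, -40.598, -29.263, -0.0, 0.006, 0.0], 'eef_pos': [0.225, -0.636, 0.23], 'tcp_rot': [0.986, 0.169, -0.0, -0.001], 'contact_force': [-0.908, -0.134, -0.046], 'wrist_torque': [0.002, -0.045, -0.005], 'finger_force': 0.0, 'opening': 1.0} 0.0187
top [[517.6, 0.0, 319.9], [0.0, 517.6, 227.4], [0.0, 0.0, 1.0]] [[-0.079, -0.997, 0.005, 0.064], [-0.974, 0.076, -0.212, 0.497], [0.211, -0.022, -0.977, 0.791], [0.0, 0.0, 0.0, 1.0]]
side [[437.1, 0.0, 323.1], [0.0, 437.1, 234.1], [0.0, 0.0, 1.0]] [[-0.943, -0.333, -0.02, 0.479], [-0.185, 0.573, -0.798, 0.117], [0.277, -0.749, -0.602, 0.78], [0.0, 0.0, 0.0, 1.0]]
```

View pics/top0.png

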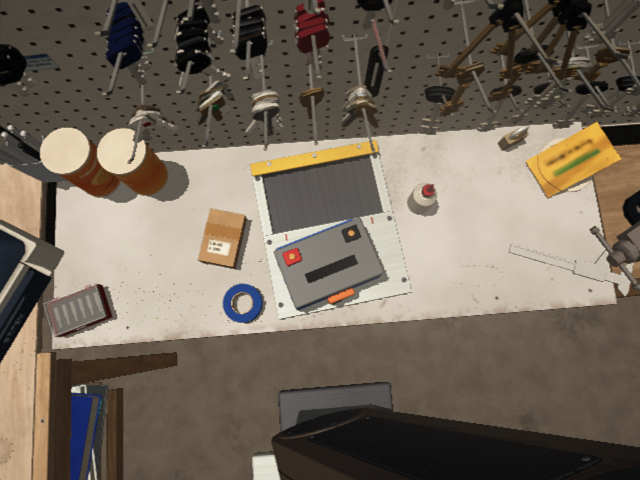

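View pics/side0.png

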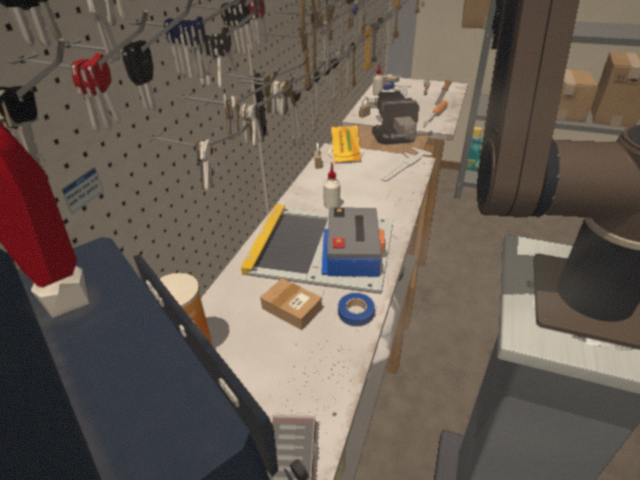

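```bash
cat > h.py <<'E'
from plant import ctrl
import cv2,numpy as np
from scipy.spatial.transform import Rotation as R
def cloud(n):
    im,d=ctrl.read_camera(n);i=ctrl.camera_info(n);K=np.array(i["K"]);T=np.linalg.inv(np.array(i["camera_from_world"]))
    v,u=np.indices(d.shape);p=np.stack([(u-K[0,2])/K[0,0]*d,(v-K[1,2])/K[1,1]*d,d],-1)
    return im,p@T[:3,:3].T+T[:3,3],d>0
def rect(xy):
    c,(w,h),a=cv2.minAreaRect(xy.astype(np.float32)*1000)
    b=cv2.boxPoints((c,(w,h),a));e=[b[1]-b[0],b[2]-b[1]];l=max(e,key=np.linalg.norm)
    t=np.degrees(np.arctan2(l[1],l[0]))-90;t=(t+90)%180-90   # x axis direction (long side is y)
    return np.array(c),sorted((w,h)),t
def big(m):
    n,l,s,_=cv2.connectedComponentsWithStats(cv2.morphologyEx(m.astype(np.uint8),cv2.MORPH_OPEN,np.ones((3,3))))
    return l==1+np.argmax(s[1:,4])
E
python3 - <<'E'
from h import *
im,P,ok=cloud("top");hsv=cv2.cvtColor(im,cv2.COLOR_RGB2HSV)
x,y,z=np.moveaxis(P,-1,0)
m=big(ok&(hsv[...,0]>18)&(hsv[...,0]<34)&(hsv[...,1]>150)&(z>.005)&(z<.04)&(x<.85)&(abs(y)<.2+.1))
print("lip",rect(P[m][:,:2]),np.median(P[m],0),m.sum())
for lo in(.055,.062,.066):
    m=big(ok&(z>lo)&(z<.076)&(x<.75)&(x>.35)&(abs(y)<.2));print("lid",rect(P[m][:,:2]),np.median(P[m],0),m.sum())
m=ok&(x<.78)&(x>.35)&(y>-.25)&(y<.25);print(np.histogram(z[m],bins=np.arange(-.004,.09,.004)))
for n,u,v in(("rl",281,318),("rr",410,291),("fl",251,175),("fr",379,152)):print(n,P[v-1:v+2,u-1:u+2].reshape(-1,3).mean(0).round(4))
E
```

```text
lip (array([631.0256958 ,  29.94281006]), [23.33545684814453, 210.9501190185547], np.float32(7.081299)) [0.63024631 0.03297128 0.02134824] 1371
lid (array([440.65551758,  17.29291534]), [98.56388092041016, 150.0782928466797], np.float32(17.241196)) [0.43532441 0.01788627 0.07126256] 5421
lid (array([440.65551758,  17.29291534]), [98.56388092041016, 150.0782928466797], np.float32(17.241196)) [0.43540831 0.01786908 0.07126706] 5404
lid (array([440.47839355,  17.223526  ]), [98.20559692382812, 150.04736328125], np.float32(17.278564)) [0.43556992 0.01788631 0.07127814] 5380
(array([12305, 20006,  2887,  4360,  2071,  1427,  1619,   467,  1763,
         586,   241,   237,   282,   284,   448,   297,   378,   407,
        3822,  1967,   567,   269,   275]), array([-0.004,  0.   ,  0.004,  0.008,  0.012,  0.016,  0.02 ,  0.024,
        0.028,  0.032,  0.036,  0.04 ,  0.044,  0.048,  0.052,  0.056,
        0.06 ,  0.064,  0.068,  0.072,  0.076,  0.08 ,  0.084,  0.088]))
rl [0.3619 0.1001 0.0069]
rr [ 0.3894 -0.1187  0.0054]
fl [0.6131 0.1369 0.0081]
fr [ 0.64   -0.0926  0.0028]
```

```bash
A='{"slide":[37,-22.5,0],"turn":0.216,"grip":0}'; python3 -m inch '[{"slide":[37,-22.5,0],"turn":0.216,"grip":0},{"slide":[37,-22.5,0],"turn":0.216,"grip":0},{"slide":[37,-22.5,0],"turn":0.216,"grip":0},{"slide":[37,-22.5,0],"turn":0.216,"grip":0},{"slide":[37,-22.5,0],"turn":0.216,"grip":0},{"slide":[37,-22.5,0],"turn":0.216,"grip":0},{"slide":[37,-22.5,0],"turn":0.216,"grip":0},{"slide":[37,-22.5,0],"turn":0.216,"grip":0},{"slide":[37,-22.5,0],"turn":0.216,"grip":0},{"slide":[45.3,-54.6,5],"turn":0.216,"grip":0},{"slide":[45.3,-54.6,5],"turn":0.216,"grip":0},{"slide":[45.3,-54.6,5],"turn":0.216,"grip":0},{"slide":[45.3,-54.6,5],"turn":0.216,"grip":0},{"slide":[45.3,-54.6,5],"turn":0.216,"grip":0},{"slide":[45.3,-54.6,5],"turn":0.216,"grip":0},{"slide":[45.3,-54.6,5],"turn":0.216,"grip":0},{"slide":[45.3,-54.6,5],"turn":0.216,"grip":0}]'
```

```text
time: 1.85
eef_pos: [0.4683, 0.0331, 0.1799]
tcp_rot: [0.998, 0.065, -0.001, -0.001]
contact_force: [-0.4, -0.9, 0.1]
opening: 0.002
finger_force: 0.0
```

```bash
python3 -m inch '[{"slide":[-12,-3.5,4],"turn":0,"grip":0},{"slide":[-12,-3.5,4],"turn":0,"grip":0},{"slide":[-12,-3.5,4],"turn":0,"grip":0},{"slide":[-12,-3.5,4],"turn":0,"grip":0},{"slide":[-12,-3.5,4],"turn":0,"grip":0},{"slide":[-12,-3.5,4],"turn":0,"grip":0}]'; python3 -c "
from plant import ctrl;print([round(float(q),3) for q in ctrl.get_state()['qpos']])"
```

```text
time: 2.45
eef_pos: [0.3484, 0.0486, 0.1426]
tcp_rot: [0.998, 0.061, 0.001, 0.0]
contact_force: [0.5, -0.1, 0.4]
opening: -0.0
finger_force: 0.0
[-0.152, -0.411, 2.406, -0.0, 1.144, 1.296]
```

```bash
python3 -m inch '[{"slide":[0,0.4,4],"turn":0,"grip":0},{"slide":[0,0.4,8],"turn":0,"grip":0},{"slide":[0,0.4,11],"turn":0,"grip":0},{"slide":[0,0.4,11.7],"turn":0,"grip":0},{"slide":[0,0.4,11.7],"turn":0,"grip":0},{"slide":[0,0.4,11.7],"turn":0,"grip":0},{"slide":[0,0.4,11.7],"turn":0,"grip":0}]'; python3 - <<'E'
from h import *
s=ctrl.get_state();print(np.round(s['qpos'],3),R.from_quat(s['tcp_rot']).as_matrix().round(3).tolist())
for n in("top","side"):
    im,_=ctrl.read_camera(n);cv2.imwrite(f"pics/{n}1.png",im[:,:,::-1])
E
```

```text
time: 3.15
eef_pos: [0.3493, 0.045, 0.0262]
tcp_rot: [0.998, 0.062, 0.002, 0.0]
contact_force: [0.0, -0.3, 0.4]
opening: 0.001
finger_force: 0.0
[-0.162 -0.163  2.475 -0.     0.825  1.284] [[0.992, 0.124, 0.004], [0.124, -0.992, -0.001], [0.004, 0.001, -1.0]]
```

View pics/top1.png

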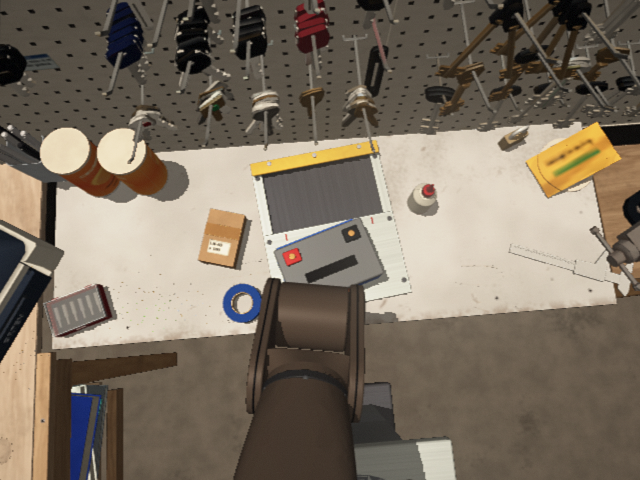

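View pics/side1.png

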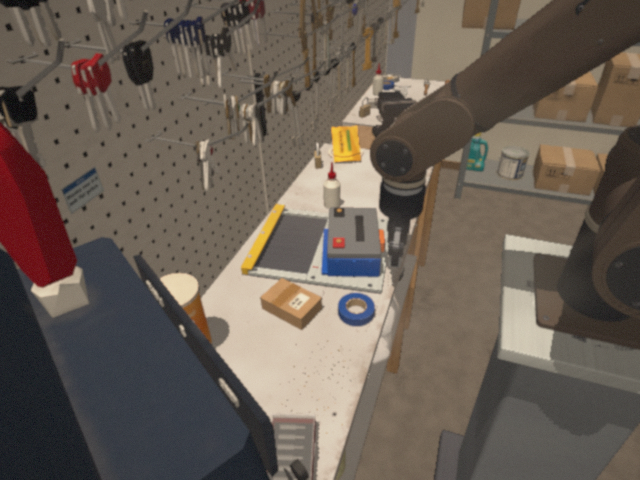

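```bash
cat >> h.py <<'E'
TO=np.array([572.,15.]);TA=7.1
def rot(a):a=np.radians(a);return np.array([[np.cos(a),-np.sin(a)],[np.sin(a),np.cos(a)]])
def track(n="side"):
    im,P,ok=cloud(n);x,y,z=np.moveaxis(P,-1,0);hsv=cv2.cvtColor(im,cv2.COLOR_RGB2HSV)
    s=ctrl.get_state();e=np.array(s['eef_pos'])
    q=(P[...,:2]*1000-TO)@rot(TA);b=(np.array(e[:2])*1000-TO)@rot(TA)
    near=(q[...,0]<b[0]+13)&(abs(q[...,1]-b[1])<65)
    m=big(ok&(z>.05)&(z<.077)&(x<.7)&(x>.33)&(abs(y-.015)<.13)&~near)
    c,d,a=rect(P[m][:,:2]);p=P[m]*1000
    k=abs(p[:,:2]-np.median(p[:,:2],0)).max(1)<35
    A=np.c_[p[k][:,:2],np.ones(k.sum())];w=np.linalg.lstsq(A,p[k][:,2],rcond=None)[0]
    u=rot(a)[:,0];pitch=np.degrees(w[:2]@u);c=c-60*np.sin(np.radians(-pitch))*u
    t=(c-TO)@rot(TA);g=rot(a).T@(e[:2]*1000-c)
    print(f"batt tray xy {t.round(1)} ang {a-TA:.1f} slope {pitch:.1f} dims {np.round(d,1)} lidz {w@[*c,1]:.1f} | tcp tray {b.round(1)} in batt {g.round(1)} z {e[2]*1000:.1f}  t {s['time']:.2f} F {np.round(s['contact_force'],1)}")
E
python3 -c "
from h import *
track()"
python3 -m inch '[{"slide":[0.5,0,0],"turn":0,"grip":0},{"slide":[1,0,0],"turn":0,"grip":0},{"slide":[1.3,0,0],"turn":0,"grip":0},{"slide":[1.5,0,0],"turn":0,"grip":0},{"slide":[1.75,0,0],"turn":0,"grip":0},{"slide":[2,0,0],"turn":0,"grip":0},{"slide":[2.25,0,0],"turn":0,"grip":0},{"slide":[2.5,0,0],"turn":0,"grip":0},{"slide":[2.75,0,0],"turn":0,"grip":0},{"slide":[3,0,0],"turn":0,"grip":0},{"slide":[3.25,0,0],"turn":0,"grip":0},{"slide":[3.5,0,0],"turn":0,"grip":0},{"slide":[3.75,0,0],"turn":0,"grip":0},{"slide":[4,0,0],"turn":0,"grip":0}]'
python3 -c "
from h import *
track();track('top')"
```

```text
batt tray xy [-138.1   19.4] ang 10.1 slope -0.2 dims [110.7 151.3] lidz 71.2 | tcp tray [-218.2   57.6] in batt [-72.2  51.6] z 25.5  t 3.30 F [ 0.1 -0.2  0.3]
time: 4.7
eef_pos: [0.3869, 0.0504, 0.0243]
tcp_rot: [0.998, 0.062, -0.0, -0.0]
contact_force: [-3.5, 0.5, 1.4]
opening: 0.003
finger_force: 0.0
batt tray xy [-116.4   17.1] ang 0.5 slope 0.0 dims [ 96.7 151.2] lidz 71.2 | tcp tray [-178.8   57.8] in batt [-62.   41.2] z 24.4  t 4.75 F [-2.9 -0.5 -0.8]
batt tray xy [-115.1   15.7] ang -0.7 slope 0.3 dims [ 98.7 151. ] lidz 71.0 | tcp tray [-178.8   57.7] in batt [-64.2  41.3] z 24.4  t 4.80 F [-2.5 -0.  -0.5]
```

```bash
python3 -m inch '[{"slide":[-0.4,0,0],"turn":0,"grip":0},{"slide":[-0.4,-1.3,0],"turn":0,"grip":0},{"slide":[-0.1,-1.3,0],"turn":0,"grip":0},{"slide":[0.1,-1.3,0],"turn":0,"grip":0},{"slide":[0.35,-1.3,0],"turn":0,"grip":0},{"slide":[0.6,-1.3,0],"turn":0,"grip":0},{"slide":[0.85,-1.3,0],"turn":0,"grip":0},{"slide":[1.1,-1.3,0],"turn":0,"grip":0},{"slide":[1.35,-1.3,0],"turn":0,"grip":0},{"slide":[1.6,-1.3,0],"turn":0,"grip":0},{"slide":[1.85,-1.3,0],"turn":0,"grip":0},{"slide":[2.1,-1.3,0],"turn":0,"grip":0},{"slide":[2.3,-1.3,0],"turn":0,"grip":0}]'
python3 -c "
from h import *
track();track('top')"
```

```text
time: 6.1
eef_pos: [0.4084, 0.066, 0.0244]
tcp_rot: [0.998, 0.062, 0.0, -0.0]
contact_force: [-4.6, 1.1, 0.3]
opening: -0.002
finger_force: 0.0
batt tray xy [-100.6   13.8] ang -9.0 slope 0.2 dims [ 98.4 148.7] lidz 75.1 | tcp tray [-155.6   70.7] in batt [-63.3  47.6] z 24.5  t 6.15 F [-3.   0.1  0.2]
batt tray xy [-98.8  10.6] ang -9.0 slope -0.7 dims [ 98.5 149.8] lidz 71.7 | tcp tray [-155.6   70.7] in batt [-65.5  50.5] z 24.6  t 6.20 F [-2.  -0.3  0.2]
```

```bash
python3 -m inch '[{"slide":[0.25,0,0],"turn":0,"grip":0},{"slide":[0.5,0,0],"turn":0,"grip":0},{"slide":[0.7,0,0],"turn":0,"grip":0},{"slide":[0.7,0,0],"turn":0,"grip":0},{"slide":[-0.8,0,0],"turn":0,"grip":0},{"slide":[-3.5,0,0],"turn":0,"grip":0},{"slide":[-3.5,3.5,0],"turn":0,"grip":0},{"slide":[-3.5,7,0],"turn":0,"grip":0},{"slide":[-3.5,10.2,0],"turn":0,"grip":0},{"slide":[-3.5,10.2,0],"turn":0,"grip":0}]'
python3 -c "
from h import *
track();track('top')"
```

```text
time: 7.2
eef_pos: [0.3894, -0.0435, 0.0262]
tcp_rot: [0.998, 0.06, 0.004, 0.002]
contact_force: [1.4, 1.1, 0.2]
opening: -0.001
finger_force: 0.0
batt tray xy [-101.    11.2] ang -11.6 slope 0.5 dims [110.8 153.2] lidz 71.2 | tcp tray [-189.3  -33.7] in batt [-77.5 -61.6] z 25.6  t 7.25 F [-0.7  0.4  0.2]
batt tray xy [-99.3  10.3] ang -11.6 slope -0.7 dims [110.5 150. ] lidz 71.9 | tcp tray [-190.   -32.4] in batt [-80.3 -60.1] z 25.1  t 7.30 F [-0.1  0.3 -0.2]
```

```bash
sed -i 's/def track(n="side"):/def track(n="side",lo=.06):/; s/(z>.05)/(z>lo)/' h.py
python3 -m inch '[{"slide":[0.8,-0.4,0],"turn":0,"grip":0},{"slide":[1.5,-0.4,0],"turn":0,"grip":0},{"slide":[1.8,-0.4,0],"turn":0,"grip":0},{"slide":[2,-0.4,0],"turn":0,"grip":0},{"slide":[2.25,-0.3,0],"turn":0,"grip":0},{"slide":[2.5,-0.1,0],"turn":0,"grip":0},{"slide":[2.75,0,0],"turn":0,"grip":0},{"slide":[3,0.2,0],"turn":0,"grip":0},{"slide":[3.25,0.3,0],"turn":0,"grip":0},{"slide":[3.5,0.5,0],"turn":0,"grip":0},{"slide":[3.75,0.6,0],"turn":0,"grip":0},{"slide":[4,0.8,0],"turn":0,"grip":0},{"slide":[4.25,0.9,0],"turn":0,"grip":0},{"slide":[4.5,1.1,0],"turn":0,"grip":0}]'
python3 -c "
from h import *
track();track('top')"
```

```text
time: 8.7
eef_pos: [0.432, -0.0449, 0.0243]
tcp_rot: [0.998, 0.062, -0.0, -0.0]
contact_force: [-2.2, 0.6, 0.3]
opening: -0.004
finger_force: 0.0
batt tray xy [-85.9   8.9] ang 2.0 slope -0.1 dims [ 97.5 153.5] lidz 71.2 | tcp tray [-145.7  -42.6] in batt [-61.6 -49.4] z 24.5  t 8.75 F [-2.1 -0.6 -0.2]
batt tray xy [-84.7  28.1] ang 1.9 slope -0.6 dims [ 98.2 110. ] lidz 71.7 | tcp tray [-145.7  -42.5] in batt [-63.4 -68.5] z 24.5  t 8.80 F [-0.6 -0.  -0.6]
```

```bash
python3 -m inch '[{"slide":[0.25,0.15,0],"turn":0,"grip":0},{"slide":[0.5,0.3,0],"turn":0,"grip":0},{"slide":[0.75,0.4,0],"turn":0,"grip":0},{"slide":[1,0.5,0],"turn":0,"grip":0},{"slide":[1.25,0.6,0],"turn":0,"grip":0},{"slide":[1.5,0.7,0],"turn":0,"grip":0},{"slide":[1.75,0.8,0],"turn":0,"grip":0},{"slide":[2,0.9,0],"turn":0,"grip":0},{"slide":[2.1,1,0],"turn":0,"grip":0},{"slide":[2.1,1,0],"turn":0,"grip":0},{"slide":[0.8,1,0],"turn":0,"grip":0},{"slide":[-1.5,1,0],"turn":0,"grip":0},{"slide":[-1.5,-2.5,0],"turn":0,"grip":0},{"slide":[-1.5,-6,0],"turn":0,"grip":0},{"slide":[-1.5,-8.9,0],"turn":0,"grip":0},{"slide":[-1.5,-8.9,0],"turn":0,"grip":0}]'
python3 -c "
from h import *
track();track('top')"
```

```text
time: 10.4
eef_pos: [0.405, 0.0438, 0.0242]
tcp_rot: [0.998, 0.063, 0.001, -0.0]
contact_force: [0.6, 0.3, -0.1]
opening: -0.003
finger_force: 0.0
batt tray xy [-71.7   9.2] ang 11.4 slope -0.4 dims [ 98. 150.] lidz 71.2 | tcp tray [-161.5   48. ] in batt [-80.4  55.8] z 24.5  t 10.45 F [-0.2 -0.1  0.7]
batt tray xy [-69.6   7.1] ang 11.2 slope -1.0 dims [ 98.4 150.1] lidz 72.0 | tcp tray [-161.2   47.2] in batt [-82.1  57.1] z 24.6  t 10.50 F [-0.3 -1.2  0.5]
```

```bash
python3 -m inch '[{"slide":[0.7,0,0],"turn":0,"grip":0},{"slide":[1.3,0,0],"turn":0,"grip":0},{"slide":[1.6,0,0],"turn":0,"grip":0},{"slide":[1.8,0,0],"turn":0,"grip":0},{"slide":[2,-0.1,0],"turn":0,"grip":0},{"slide":[2.25,-0.2,0],"turn":0,"grip":0},{"slide":[2.5,-0.3,0],"turn":0,"grip":0},{"slide":[2.75,-0.5,0],"turn":0,"grip":0},{"slide":[3,-0.6,0],"turn":0,"grip":0},{"slide":[3.25,-0.8,0],"turn":0,"grip":0},{"slide":[3.5,-0.9,0],"turn":0,"grip":0},{"slide":[3.75,-1.1,0],"turn":0,"grip":0},{"slide":[4,-1.2,0],"turn":0,"grip":0},{"slide":[4.25,-1.4,0],"turn":0,"grip":0},{"slide":[4.5,-1.5,0],"turn":0,"grip":0},{"slide":[4.7,-1.6,0],"turn":0,"grip":0}]'
python3 -c "
from h import *
track();track('top')"
```

```text
time: 12.1
eef_pos: [0.451, 0.0634, 0.0244]
tcp_rot: [0.998, 0.062, -0.0, -0.0]
contact_force: [-3.5, -0.7, 2.7]
opening: 0.002
finger_force: 1.0
batt tray xy [-57.5  11.6] ang -3.2 slope -3.5 dims [ 96.7 149.8] lidz 70.8 | tcp tray [-113.7   63.1] in batt [-59.   48.3] z 24.5  t 12.15 F [-2.8  0.1  1.9]
batt tray xy [-57.5   8.8] ang -3.7 slope -4.7 dims [ 98.9 149.6] lidz 72.0 | tcp tray [-113.8   63. ] in batt [-59.7  50.4] z 24.5  t 12.20 F [-1.3  0.3  0.5]
```

```bash
python3 -m inch '[{"slide":[0.2,-0.1,0],"turn":0,"grip":0},{"slide":[0.4,-0.2,0],"turn":0,"grip":0},{"slide":[0.6,-0.3,0],"turn":0,"grip":0},{"slide":[0.8,-0.4,0],"turn":0,"grip":0},{"slide":[1,-0.5,0],"turn":0,"grip":0},{"slide":[1,-0.5,0],"turn":0,"grip":0},{"slide":[-0.3,-0.5,0],"turn":0,"grip":0},{"slide":[-2.8,-0.5,0],"turn":0,"grip":0},{"slide":[-2.8,3,0],"turn":0,"grip":0},{"slide":[-2.8,6.5,0],"turn":0,"grip":0},{"slide":[-2.8,9.7,0],"turn":0,"grip":0},{"slide":[-2.8,9.7,0],"turn":0,"grip":0}]'
python3 -c "
from h import *
track();track('top')"
```

```text
time: 13.4
eef_pos: [0.4375, -0.0397, 0.0256]
tcp_rot: [0.998, 0.06, 0.003, 0.001]
contact_force: [-0.3, 0.9, 0.0]
opening: 0.001
finger_force: 0.0
batt tray xy [-53.9  11.4] ang -8.3 slope -5.8 dims [ 99.2 152.9] lidz 71.0 | tcp tray [-141.  -36.] in batt [-79.3 -59.5] z 25.2  t 13.45 F [-0.5 -0.4 -0.2]
batt tray xy [-51.3  10.6] ang -8.1 slope -5.1 dims [ 98.7 150. ] lidz 71.0 | tcp tray [-141.6  -34.8] in batt [-83.1 -57.7] z 24.7  t 13.50 F [-0.1  0.5  0.1]
```

```bash
python3 -m inch '[{"slide":[0.8,-0.4,0],"turn":0,"grip":0},{"slide":[1.3,-0.4,0],"turn":0,"grip":0},{"slide":[1.6,-0.4,0],"turn":0,"grip":0},{"slide":[1.8,-0.4,0],"turn":0,"grip":0},{"slide":[2,-0.3,0],"turn":0,"grip":0},{"slide":[2.2,-0.2,0],"turn":0,"grip":0},{"slide":[2.4,-0.1,0],"turn":0,"grip":0},{"slide":[2.6,0,0],"turn":0,"grip":0},{"slide":[2.8,0.2,0],"turn":0,"grip":0},{"slide":[3,0.3,0],"turn":0,"grip":0},{"slide":[3.2,0.4,0],"turn":0,"grip":0},{"slide":[3.4,0.6,0],"turn":0,"grip":0},{"slide":[3.6,0.7,0],"turn":0,"grip":0},{"slide":[3.8,0.8,0],"turn":0,"grip":0},{"slide":[4,0.9,0],"turn":0,"grip":0},{"slide":[4.2,1,0],"turn":0,"grip":0}]'
python3 -c "
from h import *
track();track('top')"
```

```text
time: 15.1
eef_pos: [0.4779, -0.0412, 0.0243]
tcp_rot: [0.998, 0.062, -0.0, -0.0]
contact_force: [-2.5, 0.8, -1.5]
opening: -0.0
finger_force: 1.0
batt tray xy [-43.3   7. ] ang 0.8 slope -5.4 dims [ 97.9 153.3] lidz 69.9 | tcp tray [-99.9 -44.4] in batt [-57.2 -50.6] z 24.4  t 15.15 F [-2.  -1.5 -0.8]
batt tray xy [-35.6  33.9] ang -89.5 slope -1.0 dims [97.4 98.7] lidz 70.1 | tcp tray [-99.9 -44.4] in batt [ 77.8 -64.9] z 24.5  t 15.20 F [-1.  -0.  -0.9]
```

```bash
python3 -m inch '[{"slide":[0.2,0.1,0],"turn":0,"grip":0},{"slide":[0.4,0.2,0],"turn":0,"grip":0},{"slide":[0.6,0.3,0],"turn":0,"grip":0},{"slide":[0.8,0.4,0],"turn":0,"grip":0},{"slide":[1,0.4,0],"turn":0,"grip":0},{"slide":[1,0.4,0],"turn":0,"grip":0},{"slide":[-0.3,0.4,0],"turn":0,"grip":0},{"slide":[-2.7,0.4,0],"turn":0,"grip":0},{"slide":[-2.7,-3,0],"turn":0,"grip":0},{"slide":[-2.7,-6.5,0],"turn":0,"grip":0},{"slide":[-2.7,-9.2,0],"turn":0,"grip":0},{"slide":[-2.7,-9.2,0],"turn":0,"grip":0}]'
python3 -c "
from h import *
track(lo=.056);track('top',lo=.056)"
```

```text
time: 16.4
eef_pos: [0.4389, 0.0488, 0.0245]
tcp_rot: [0.998, 0.063, 0.001, -0.0]
contact_force: [-0.5, 0.0, -0.3]
opening: -0.002
finger_force: 0.0
batt tray xy [-36.    6.8] ang 4.4 slope -4.2 dims [ 98.6 152.8] lidz 69.3 | tcp tray [-127.4   48.8] in batt [-88.   48.9] z 24.7  t 16.45 F [-0.1 -0.4 -0.1]
batt tray xy [-34.    5.8] ang 4.2 slope -5.1 dims [ 99.2 150. ] lidz 69.8 | tcp tray [-127.1   48. ] in batt [-89.8  48.8] z 24.8  t 16.50 F [ 0.4 -0.  -0.4]
```

```bash
python3 -m inch '[{"slide":[1,0,0],"turn":0,"grip":0},{"slide":[1.9,0,0],"turn":0,"grip":0},{"slide":[2.3,-0.1,0],"turn":0,"grip":0},{"slide":[2.5,-0.2,0],"turn":0,"grip":0},{"slide":[2.7,-0.2,0],"turn":0,"grip":0},{"slide":[2.9,-0.3,0],"turn":0,"grip":0},{"slide":[3.1,-0.4,0],"turn":0,"grip":0},{"slide":[3.3,-0.5,0],"turn":0,"grip":0},{"slide":[3.5,-0.6,0],"turn":0,"grip":0},{"slide":[3.7,-0.7,0],"turn":0,"grip":0},{"slide":[3.9,-0.8,0],"turn":0,"grip":0},{"slide":[4.1,-0.9,0],"turn":0,"grip":0},{"slide":[4.3,-1,0],"turn":0,"grip":0}]'
python3 -c "
from h import *
track(lo=.056);track('top',lo=.056)"
```

```text
time: 17.8
eef_pos: [0.481, 0.0622, 0.0241]
tcp_rot: [0.998, 0.062, -0.0, -0.0]
contact_force: [-1.6, -0.4, -1.5]
opening: -0.001
finger_force: 1.1
batt tray xy [-27.1  10.3] ang -1.3 slope -3.5 dims [ 97.6 150.6] lidz 67.9 | tcp tray [-84.   58.1] in batt [-58.   46.5] z 24.3  t 17.85 F [-0.6  0.9 -1.2]
batt tray xy [-22.  -16.1] ang -91.4 slope -1.9 dims [97.9 98.7] lidz 70.5 | tcp tray [-84.  58.] in batt [-72.7 -63.7] z 24.4  t 17.90 F [-1.6  0.3 -0.7]
```

```bash
python3 -m inch '[{"slide":[0.2,-0.1,0],"turn":0,"grip":0},{"slide":[0.4,-0.2,0],"turn":0,"grip":0},{"slide":[0.6,-0.2,0],"turn":0,"grip":0},{"slide":[0.6,-0.2,0],"turn":0,"grip":0},{"slide":[-0.4,-0.2,0],"turn":0,"grip":0},{"slide":[-2.4,-0.2,0],"turn":0,"grip":0},{"slide":[-2.4,3,0],"turn":0,"grip":0},{"slide":[-2.4,6.5,0],"turn":0,"grip":0},{"slide":[-2.4,9.6,0],"turn":0,"grip":0},{"slide":[-2.4,9.6,0],"turn":0,"grip":0}]'
python3 -c "
from h import *
track(lo=.056);track('top',lo=.056)"
```

```text
time: 18.9
eef_pos: [0.4711, -0.0394, 0.0257]
tcp_rot: [0.998, 0.06, 0.002, 0.001]
contact_force: [0.8, 0.6, -1.2]
opening: -0.001
finger_force: 0.0
batt tray xy [-23.8   9.6] ang -4.1 slope -4.2 dims [ 99.2 152.3] lidz 68.6 | tcp tray [-107.5  -39.9] in batt [-79.8 -55.4] z 25.3  t 18.95 F [-0.2 -0.7 -0.1]
batt tray xy [-20.2   8.2] ang -3.6 slope -2.8 dims [ 98.7 150.3] lidz 68.4 | tcp tray [-108.   -38.8] in batt [-84.7 -52.4] z 24.9  t 19.00 F [-0.7  0.4 -0.3]
```

```bash
python3 -m inch '[{"slide":[0.8,0,0],"turn":0,"grip":0},{"slide":[1.4,0,0],"turn":0,"grip":0},{"slide":[1.7,0,0],"turn":0,"grip":0},{"slide":[1.9,0,0],"turn":0,"grip":0},{"slide":[2.1,0,0],"turn":0,"grip":0},{"slide":[2.3,0.1,0],"turn":0,"grip":0},{"slide":[2.5,0.2,0],"turn":0,"grip":0},{"slide":[2.7,0.2,0],"turn":0,"grip":0},{"slide":[2.9,0.3,0],"turn":0,"grip":0},{"slide":[3.1,0.4,0],"turn":0,"grip":0},{"slide":[3.2,0.5,0],"turn":0,"grip":0},{"slide":[3.2,0.5,0],"turn":0,"grip":0}]'
python3 -c "
from h import *
track(lo=.056);track('top',lo=.056)"
```

```text
time: 20.2
eef_pos: [0.5015, -0.0373, 0.0241]
tcp_rot: [0.998, 0.062, -0.0, -0.0]
contact_force: [-2.0, 0.8, -1.8]
opening: 0.002
finger_force: 0.9
batt tray xy [-18.3   8.4] ang -0.6 slope -3.4 dims [ 98.3 151.9] lidz 68.0 | tcp tray [-76.4 -43.1] in batt [-57.6 -52.1] z 24.2  t 20.25 F [-1.8 -1.3 -1.5]
batt tray xy [-12.3  38.1] ang -90.7 slope -0.8 dims [89.9 98.7] lidz 68.7 | tcp tray [-76.4 -43.2] in batt [ 82.1 -63.1] z 24.2  t 20.30 F [-1.5  0.  -0.3]
```

```bash
python3 -m inch '[{"slide":[0.15,0,0],"turn":0,"grip":0},{"slide":[0.3,0.1,0],"turn":0,"grip":0},{"slide":[0.45,0.1,0],"turn":0,"grip":0},{"slide":[0.5,0.1,0],"turn":0,"grip":0},{"slide":[-0.4,0.1,0],"turn":0,"grip":0},{"slide":[-2.2,0.1,0],"turn":0,"grip":0},{"slide":[-2.2,-3,0],"turn":0,"grip":0},{"slide":[-2.2,-6.5,0],"turn":0,"grip":0},{"slide":[-2.2,-9.5,0],"turn":0,"grip":0},{"slide":[-2.2,-9.5,0],"turn":0,"grip":0}]'
python3 - <<'E'
from h import *
track(lo=.056);track('top',lo=.056)
im,_=ctrl.read_camera('side');cv2.imwrite('pics/s3.png',cv2.resize(im[190:300,220:420,::-1],None,fx=4,fy=4))
E
```

```text
time: 21.3
eef_pos: [0.4678, 0.0567, 0.0248]
tcp_rot: [0.998, 0.063, 0.001, -0.0]
contact_force: [0.1, -0.1, 0.5]
opening: 0.006
finger_force: 0.0
batt tray xy [-14.4   9. ] ang 1.6 slope -3.1 dims [ 97.8 151. ] lidz 67.8 | tcp tray [-97.8  52.9] in batt [-82.1  46.2] z 24.9  t 21.35 F [1.2 0.4 0.3]
batt tray xy [-11.3   7. ] ang 1.8 slope -2.3 dims [ 98.9 150.1] lidz 66.7 | tcp tray [-97.6  52. ] in batt [-84.8  47.7] z 25.0  t 21.40 F [-0.2 -0.2  0.3]
```

View pics/s3.png

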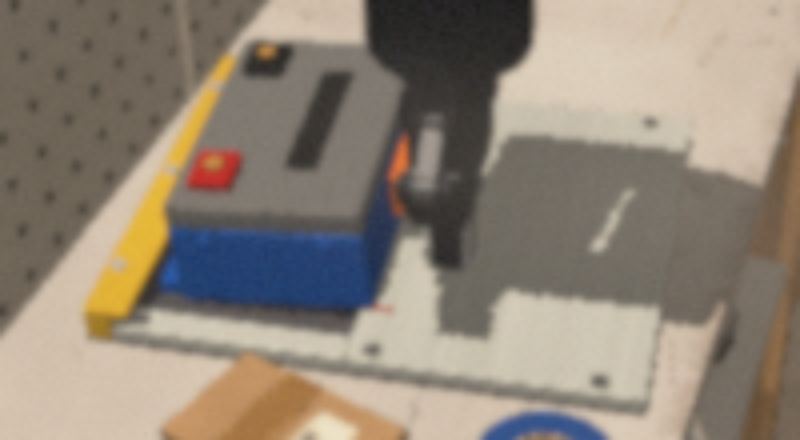

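```bash
python3 -m inch '[{"slide":[0.8,0,0],"turn":0,"grip":0},{"slide":[1.5,0,0],"turn":0,"grip":0},{"slide":[1.8,0,0],"turn":0,"grip":0},{"slide":[2,0,0],"turn":0,"grip":0},{"slide":[2.15,0,0],"turn":0,"grip":0},{"slide":[2.3,0,0],"turn":0,"grip":0},{"slide":[2.45,0,0],"turn":0,"grip":0},{"slide":[2.6,0,0],"turn":0,"grip":0},{"slide":[2.75,0,0],"turn":0,"grip":0},{"slide":[2.9,0,0],"turn":0,"grip":0},{"slide":[2.9,0,0],"turn":0,"grip":0}]'
python3 -c "
from h import *
track(lo=.052)"
```

```text
time: 22.55
eef_pos: [0.4961, 0.0582, 0.0239]
tcp_rot: [0.998, 0.062, -0.001, -0.0]
contact_force: [-2.9, 0.4, -0.0]
opening: 0.002
finger_force: 1.4
batt tray xy [-10.7   8.7] ang 0.1 slope -2.8 dims [ 97.1 151.7] lidz 67.2 | tcp tray [-69.9  52.2] in batt [-59.1  43.6] z 23.9  t 22.60 F [-3.   0.9  0.3]
```

```bash
python3 -m inch '[{"slide":[0.1,0,0],"turn":0,"grip":0},{"slide":[0.2,0,0],"turn":0,"grip":0},{"slide":[0.3,0,0],"turn":0,"grip":0},{"slide":[0.35,0,0],"turn":0,"grip":0},{"slide":[0.35,0,0],"turn":0,"grip":0},{"slide":[-0.4,0,0],"turn":0,"grip":0},{"slide":[-2.1,0,0],"turn":0,"grip":0},{"slide":[-2.1,3,0],"turn":0,"grip":0},{"slide":[-2.1,6.5,0],"turn":0,"grip":0},{"slide":[-2.1,9.3,0],"turn":0,"grip":0},{"slide":[-2.1,9.3,0],"turn":0,"grip":0}]'
python3 -c "
from h import *
track(lo=.052);track('top',lo=.052)"
```

```text
time: 23.7
eef_pos: [0.4894, -0.04, 0.0257]
tcp_rot: [0.998, 0.06, 0.002, 0.001]
contact_force: [-0.2, 0.1, -0.2]
opening: -0.005
finger_force: 0.0
batt tray xy [-6.4  6.5] ang -1.6 slope 0.4 dims [ 98.6 152.8] lidz 63.1 | tcp tray [-89.4 -42.8] in batt [-81.7 -51.6] z 25.3  t 23.75 F [ 0.   0.5 -0.7]
batt tray xy [-1.7 30.1] ang -1.7 slope 2.0 dims [ 98.6 101. ] lidz 64.2 | tcp tray [-89.9 -41.7] in batt [-86.  -74.5] z 24.9  t 23.80 F [-0.1 -0.2 -0.2]
```

```bash
python3 -m inch '[{"slide":[-2,0,0],"turn":0,"grip":0},{"slide":[-2,0,-4],"turn":0,"grip":0},{"slide":[-2,0,-9],"turn":0,"grip":0},{"slide":[-2,0,-12],"turn":0,"grip":0},{"slide":[-2,0,-12],"turn":0,"grip":0},{"slide":[-2,0,-12],"turn":0,"grip":0}]'
python3 - <<'E'
from h import *
track(lo=.052);track('top',lo=.052)
im,_=ctrl.read_camera('side');cv2.imwrite('pics/s4.png',cv2.resize(im[190:300,220:420,::-1],None,fx=4,fy=4))
E
```

```text
time: 24.4
eef_pos: [0.4678, -0.0385, 0.1449]
tcp_rot: [0.998, 0.063, 0.001, 0.0]
contact_force: [-0.7, 0.2, -0.3]
opening: 0.004
finger_force: 0.0
batt tray xy [-6.3  6.8] ang -2.0 slope 0.6 dims [ 98.1 152.6] lidz 63.3 | tcp tray [-110.9  -40. ] in batt [-102.9  -50.4] z 143.5  t 24.45 F [ 0.6  0.4 -1. ]
batt tray xy [-1.3 31.1] ang -2.0 slope 2.3 dims [99.1 99.3] lidz 64.2 | tcp tray [-111.4  -40. ] in batt [-107.5  -74.9] z 142.8  t 24.50 F [-0.1 -0.5 -0.2]
```

View pics/s4.png

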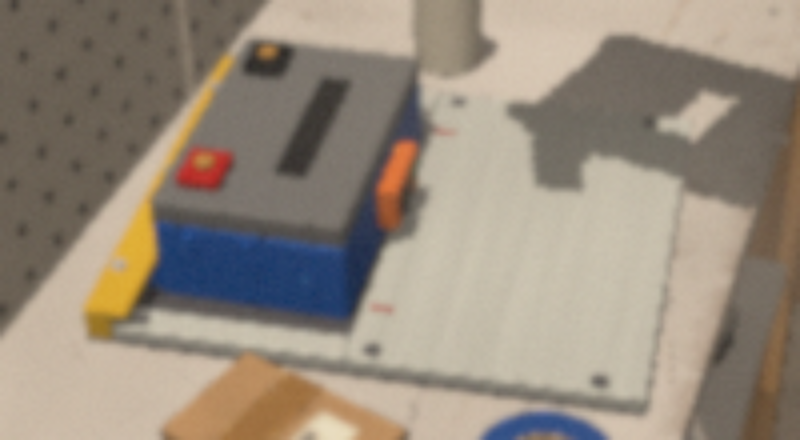

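The picture shows the battery tucked at the lip with its left rear corner dropped at (350,320). The right rear corner, near (410,110), lies close to the deck edge, so I'll check the lid heights.

```bash
python3 - <<'E'
from h import *
im,P,ok=cloud('side');p=P[ok&(P[...,2]>.05)&(P[...,2]<.068)]*1000
q=np.c_[(p[:,:2]-TO)@rot(TA),p[:,2]]
for cx in(-40,-15,10):
    print(cx,[(cy,round(float(np.median(q[(abs(q[:,0]-cx)<6)&(abs(q[:,1]-cy)<8),2])),1)) for cy in(-58,-35,10,45,68)])
E
```

```text
-40 [(-58, 62.8), (-35, 62.7), (10, 62.7), (45, 62.8), (68, 62.9)]
-15 [(-58, 62.9), (-35, 63.9), (10, 64.7), (45, 64.2), (68, 62.6)]
10 [(-58, 63.3), (-35, 63.7), (10, 63.1), (45, 63.1), (68, 62.7)]
```

The lid is level at 63 mm all over, so the battery sits flat and home.

```bash
python3 -c "
from plant import ctrl
print(ctrl.sign_off())"
```

```text
the job is handed in; nothing more can be done
None
```

I walked the battery home, left corner first: it swung about 11° past straight to the right, then about 11° to the left, and now lies flat in the pocket with its front ledge under the lip, about 2° off straight; the job is handed in at about 24.5 s.

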